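# Shut the proofer's water at the bench valve box

### The arm

A 6-joint arm with a two-finger parallel gripper is mounted at the origin on the work surface. World frame = base frame: x ahead of the robot, y to its left, z up, the work surface at z = 0. Lengths are in mm, angles in degrees, forces in N, time in s.
With the tool pointing down it reaches from about 300 to 850 mm from the base axis. Payload 4.2 kg.
Tool frame: the origin (TCP) lies midway between the tips of the shut fingers; the grasp point (between the pads) lies 19 mm behind it (env.hold_point_z is the z of the grasp point in the tool frame, in mm); z points along the fingers, y is the direction in which the jaws open and shut (so a half turn about z gives the same grasp; the last joint's range is limited). The gripper opens to 91 mm and grips with 3 to 60 N. Pads are 32 mm wide; open, the fingers measure 118 mm over their backs; the gripper's body (76 mm by 178 mm) begins 60 mm behind the grasp point.
Start: joints at [70.531, 18.312, 89.639, -0, 72.044, -1.146], TCP at [180.77, 545.865, 182.476] pointing down, gripper open.
Joint ranges: [-177.97, 177.97], [-48.28, 115.42], [12.27, 149.76], [-77.06, 257.06], [2.81, 150.46], [-146.56, 146.56]. Speed limits (degrees/s): [147.25, 147.25, 180, 180, 180, 180].

### API

Orientations are given as [roll, pitch, yaw] about the fixed x, y, z axes, in that order (R = Rz(yaw) Ry(pitch) Rx(roll)).
In Python, from workcell import env, grab_frame, camera_params, spotter gives the robot as it stands. The module is installed in compiled form; this text tells all that it offers.
- The arm moves only by the shell command python3 -m jog 'ROWS' [FORCE]. ROWS is text: rows parted by semicolons, each of 7 numbers parted by spaces: the turn, a rotation vector about the world's x, y, z in units of 5 degrees (1.0 is 5 degrees), then the shift along the world's x, y, z in units of 25 mm (1.0 is 25 mm), then the opening, from 0 (shut) to 1 (fully open). A call has 1 to 5 rows; each row is the pose to reach, as a shift and turn from the pose commanded when the call began; what a row does not reach only later rows make up. A row lasts 1/8 s, in which the tool goes at most 62.5 mm and 10.7 degrees, less where a joint would pass 70% of its speed; a pose out of reach is approached as far as the arm can. A call with a gripper value outside its range is refused whole. The fingers move at their own pace and stop on an object; FORCE is the grip in N (left out, the last holds). Time passes only in rows, so rows that repeat a pose let the fingers close. It gives the time, the measured TCP pose, the force and the opening at its end, in the units of the state.
- env.state(): the state, without advancing time (a new reading comes with each control period).
- grab_frame(name): name is "scene" or "top"; returns the picture (400x640x3 uint8, red, green, blue); there is no depth.
- camera_params(name): a dict with "K" (3x3 intrinsics, pixels), "rvec" (rotation vector, rad) and "tvec" (3), from world to camera coordinates, as OpenCV has them. Camera axes: x right, y down, z forward; pixel columns grow to the right and rows downward; lengths in mm; the calibration is good to about 2 mm. A picture is of the moment at which its call begins. camera_params takes no time and is no camera call.
- env.job_done(): hands the job in, once; it reports no verdict.
Trained networks look in the newest picture that a camera, given by its name, has taken for a name from the list of things; names that differ only in an ending like _2 or _b are one class to them, and where a whole thing is asked for, a point or a joint stands for the part that bears it (a point fixed in the world has none). Each returns a list of dicts, best first, with "conf" (0 to 1); they miss things now and then, are a little off and sometimes report something else, mostly with a low value. They report only what shows in the picture. A call takes as long as a camera call.
- spotter.look_for(query, camera): "box" ([left, top, width, height] in pixels, round what is visible of it).
- spotter.trace(query, camera): "region" (400x640 bool, what is visible of it) and "box" ([left, top, width, height] in pixels, round what is visible of it).
The state is a dict: "time_s": time; "qpos": joint angles; "qvel": joint speeds; "effort": joint torques, N m; "ee_pos": TCP position; "ee_rot": TCP orientation; "force": force on the tool from outside, world axes, zero at the start; "torque": the same for the moment, N m; "gripper_width": finger opening in mm.
Only numpy, scipy, OpenCV 4.12 (cv2) and the standard library are available. Lean on these libraries where they do the work, as an engineer would, in place of code of your own. Each camera call takes 0.05 s, during which the arm holds its last target. There are 200 camera calls.

### The job

Shut off the proofer's water at the steel valve box on the bench: with the fingertips slide the box's loose cover along its guides, away from the box's front and right back to the stop, then push the lever that carries the round tag a quarter turn clockwise, home against its stop, so that it lies square across its pipe. Nothing is to be picked up: the cover stays lying in its guides and is left open, the other lever is left as it is, and the things around the box stay where they are.

Things in the scene. Friction and masses are not known exactly. Their poses are not given: they have to be found in the camera images.
- valve_box: fixed stainless box, 346 mm long (x), 300 wide (y). Origin: on the bench under the middle of its front bay; x runs along the cover's slide from the front (wall 84 mm high, outer face at x = -90 mm) to the rear stop wall (98 mm high, inner face at x = 252); y left, z up. Side walls, 94 mm high, guide the cover, which lies on ledges 84 mm above the bench. Place and yaw change each time
- bay (a point): middle of the front bay, 35 mm above the box's origin. The bay is open from x -86 to 86 and y -135 to 135 mm (box axes). Two 15 mm pipes run through it along x, 35 mm above the bench, at y = -65 and y = 40, each with one lever valve; only the two valves' bodies (within 30 mm of their axes) and levers are higher than 45 mm. Behind the bay lies a fixed deck, over which the cover slides
- cover: loose flat stainless cover, 172 (x) by 292 mm (y), 4 mm thick, 0.6 kg, with 2 mm side play in the guides. Origin: centre of its underside; axes as the box's. It starts over the front bay (origin at box x = 0 to 20 mm) and slides to the stop at box x = 166 mm. Pushing it takes 3 to 10 N
- cover_lip (a point): middle of the front face of the cover's finger lip, which is 4 mm thick, 210 mm long (y) and stands 20 mm above the cover's top along its front edge. This point is 11 mm above the cover's top and 86 mm in front of its origin; the lip's top is 108 mm above the bench. Push this face towards box +x
- tag_lever (a joint): turn of the lever with the round tag, rad: 0 = open, lying along its pipe and pointing to the box's front (box -x); grows clockwise seen from above to its stop at 1.571 = shut, pointing to box +y. Stays where it is left; friction 0.35 N m (6 N at the grip). Starts at 0 to 0.2. The tagged valve sits on either pipe
- tag_pivot (a point): on the axis of the tagged lever (box x = 45 mm), at the height of the grip's middle, 68.5 mm above the bench
- tag_grip (a point): centre of the tagged lever's grip, 60 mm from its axis. The steel grip spans 32 to 84 mm from the axis, is 20 mm wide and 63 to 74 mm above the bench; on it lies the tag, a flat steel disc 38 mm across, 3 mm thick, centred 68 mm from the axis, standing 9 mm out on both sides of the grip, top 77 mm above the bench
- plain_lever (a joint): turn of the other lever, which is the same but has no tag; same directions and starts. Leave it
- plain_pivot (a point): on the axis of the lever without tag (box x = 45 mm), 68.5 mm above the bench
- plain_grip (a point): centre of the grip of the lever without tag, 60 mm from its axis
- doughnut_a: iced ring doughnut, 85 mm across, 33 mm high, left of the box; origin at its underside's centre. Leave it
- doughnut_b: another such doughnut, on the open bench to the left; origin at its underside's centre. Leave it
- squeeze_bottle: white squeeze bottle, 54 mm across, 140 mm tall, right of the box; origin at its underside's centre. Leave it
- sprinkle_cup: steel cup, 72 mm across, 75 mm tall, left of the box; origin at its underside's centre. Leave it
- spatula: flat spatula, 250 mm long, lying to the right of the box; origin at its underside's centre (spatula: at its middle, lying along its x). Leave it
- nozzle: steel piping nozzle, 29 mm across, 48 mm tall, standing in front of the box's right half; origin at its underside's centre. Leave it
- scraper: bench scraper, 150 mm wide, 22 mm high, lying in front of the left half of the box; origin at its underside's centre. Leave it
- mixing_bowl: steel bowl, 220 mm across, 90 mm high, at the right; origin at its underside's centre. Leave it

How it is judged:
By the outcome, as a careful person would: the job done as asked, in the order asked, and still so for the second after the job is handed in, with the robot touching nothing.
It also fails if it takes over 50 s, if anything falls off the work surface, if the arm or the gripper's body presses on something with over 40 N, if the wrist force passes 120 N, or if a joint passes its speed limit or range.

## Working session

There is one attempt and no reset: what is moved stays moved. The work goes in short steps, Python scripts to look and compute and a shell command to move; the robot and the scene stay as the last step left them, time stands still between calls to the robot, and variables do not carry over. Pictures are saved under pics/ and viewed, about 8 in all and at most 12, crops included, and the job is handed in when it is done.

```bash
mkdir -p pics; cat > h.py <<'E'
import numpy as np, cv2
from workcell import env, grab_frame, camera_params, spotter
def snap(cam,fn=None,crop=None,scale=1):
    im=grab_frame(cam)
    if fn:
        o=im[...,::-1]
        if crop: x,y,w,h=crop; o=o[y:y+h,x:x+w]
        cv2.imwrite('pics/'+fn,cv2.resize(o,None,fx=scale,fy=scale,interpolation=cv2.INTER_CUBIC))
    return im
def P(cam):
    c=camera_params(cam); return np.array(c['K'],float),np.array(c['rvec'],float).reshape(3),np.array(c['tvec'],float).reshape(3)
def proj(cam,pts):
    K,r,t=P(cam); return cv2.projectPoints(np.array(pts,float).reshape(-1,1,3),r,t,K,None)[0].reshape(-1,2)
def back(cam,uv,z):
    K,r,t=P(cam); R=cv2.Rodrigues(r)[0]; C=-R.T@t
    d=(R.T@np.linalg.inv(K)@np.c_[np.array(uv,float).reshape(-1,2),np.ones(len(np.array(uv).reshape(-1,2)))].T).T
    return C+d*((z-C[2])/d[:,2:3])
E
python3 - <<'E'
from h import *
for c in('scene','top'):
    snap(c,c+'0.png')
    K,r,t=P(c); print(c,K.round(0).tolist(),(-cv2.Rodrigues(r)[0].T@t).round(0))
    for q in('valve_box','cover','cover_lip','squeeze_bottle','nozzle','scraper','sprinkle_cup'):
        print(c,q,[(d['box'],round(d['conf'],2)) for d in spotter.look_for(q,c)][:2])
E
```

```text
scene [[428.0, 0.0, 314.0], [0.0, 428.0, 206.0], [0.0, 0.0, 1.0]] [1439.  509.  953.]
scene valve_box [([233.5, 212.8, 131.3, 85.8], 0.74)]
scene cover [([262.5, 183.6, 100.3, 55.0], 0.89)]
scene cover_lip [([257.4, 181.7, 108.0, 57.5], 0.94)]
scene squeeze_bottle [([222.9, 202.4, 20.6, 40.0], 0.85)]
scene nozzle [([258.4, 182.4, 108.2, 55.2], 0.41)]
scene scraper [([347.7, 198.6, 18.0, 6.2], 0.58), ([239.5, 177.1, 34.6, 50.2], 0.56)]
scene sprinkle_cup [([364.8, 236.1, 26.0, 30.2], 0.8)]
top [[435.0, 0.0, 322.0], [0.0, 435.0, 197.0], [0.0, 0.0, 1.0]] [ 324.  -42. 1326.]
top valve_box [([254.8, 95.5, 129.5, 142.5], 0.61)]
top cover [([271.4, 147.5, 108.8, 79.0], 0.72)]
top cover_lip [([269.5, 144.8, 115.7, 83.8], 0.9)]
top squeeze_bottle [([375.0, 119.3, 20.7, 30.7], 0.62)]
top nozzle [([361.8, 228.5, 10.5, 6.9], 0.44)]
top scraper [([289.1, 230.6, 54.7, 39.0], 0.86)]
top sprinkle_cup [([233.2, 180.1, 24.0, 18.8], 0.61)]
```

View pics/top0.png

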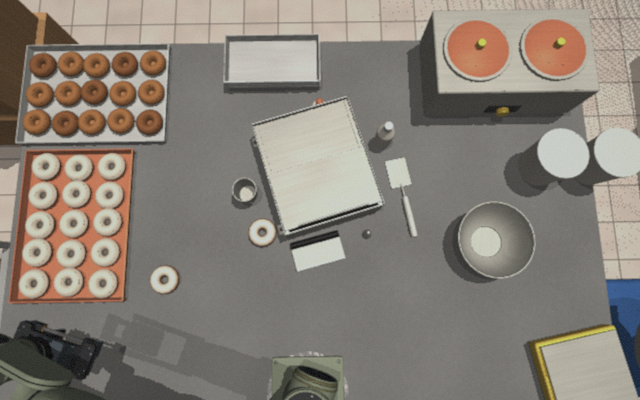

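View pics/scene0.png

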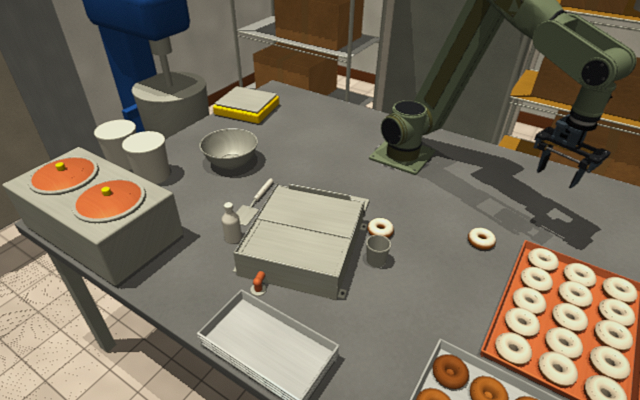

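```bash
python3 - <<'E'
from h import *
snap('top','t1.png',(235,88,190,148),4)
E
```

```text
(no output)
```

View pics/t1.png

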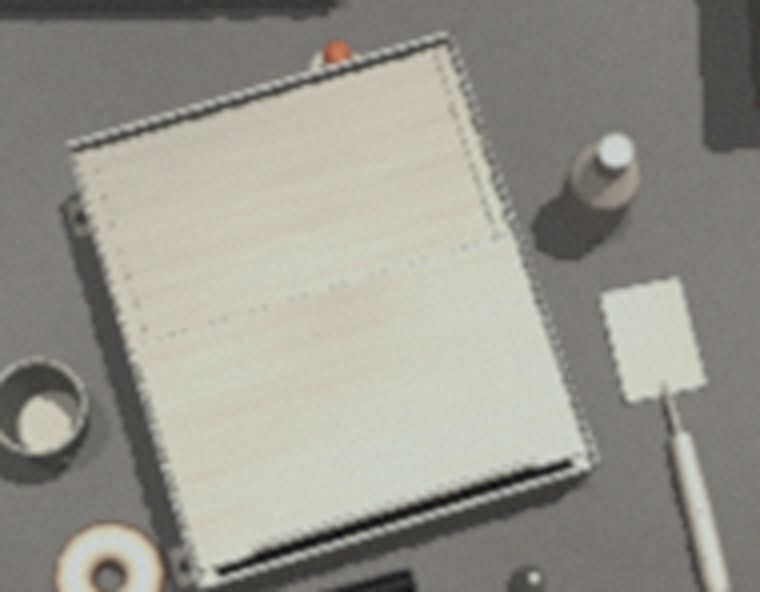

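```bash
cat >> h.py <<'E'
def B(p,pose): # box->world
    a=pose[2];c,s=np.cos(a),np.sin(a);p=np.array(p,float).reshape(-1,3)
    return np.c_[pose[0]+c*p[:,0]-s*p[:,1],pose[1]+s*p[:,0]+c*p[:,1],p[:,2]]
E
python3 - <<'E'
from h import *
from scipy.optimize import least_squares
uv=np.array([[68,146],[448,35],[597,462],[203,588]])
uv=np.c_[235+(uv[:,0]+.5)/4-.5,88+(uv[:,1]+.5)/4-.5]
bx=[[256,150,98],[256,-150,98],[-90,-150,94],[-90,150,94]]
r=least_squares(lambda p:(proj('top',B(bx,p))-uv).ravel(),[450,0,.25])
print(r.x[:2],np.degrees(r.x[2]),r.fun.reshape(-1,2).round(2)); np.save('pose.npy',r.x)
p=r.x
# cover rear edge line ( ~ dotted line) and lip in box coords
for n,u,z in(('rear',[[160,337],[500,238]],88),('liptop/black edge',[[222,573],[575,465]],108)):
    u=np.array(u);w=back('top',np.c_[235+(u[:,0]+.5)/4-.5,88+(u[:,1]+.5)/4-.5],z)
    c,s=np.cos(p[2]),np.sin(p[2]);d=w[:,:2]-p[:2];print(n,np.c_[c*d[:,0]+s*d[:,1],-s*d[:,0]+c*d[:,1]].round(1))
im=snap('scene');o=im[...,::-1].copy()
bx+= [[-90,150,0],[-90,-150,0],[256,-150,0],[256,150,0],[-78,105,108],[-78,-105,108]]
o=cv2.resize(o[150:320,200:400],None,fx=4,fy=4,interpolation=2)[:600]
for q in proj('scene',B(bx,p)): cv2.circle(o,tuple(int(v) for v in ((q-[200,150]+.5)*4)),3,(0,0,255),-1)
cv2.imwrite('pics/s1.png',o[:,:800])
for q in('nozzle','scraper'):
    for d in spotter.look_for(q,'top') if grab_frame('top') is not None else []:
        b=d['box'];print(q,d['conf'],back('top',[[b[0]+b[2]/2,b[1]+b[3]/2]],15))
E
```

```text
[574.61425182 -60.4202296 ] 16.74236532304806 [[-0.67 -0.15]
 [ 0.42 -1.15]
 [ 0.85  0.49]
 [-0.59  0.62]]
rear [[  97.5  125. ]
 [  93.5 -136.2]]
liptop/black edge [[ -84.4  131.5]
 [ -86.9 -129.8]]
nozzle 0.42 [[ 459.44771067 -185.05509877   15.        ]]
scraper 0.86 [[410.48959041 -23.01105947  15.        ]]
```

View pics/s1.png

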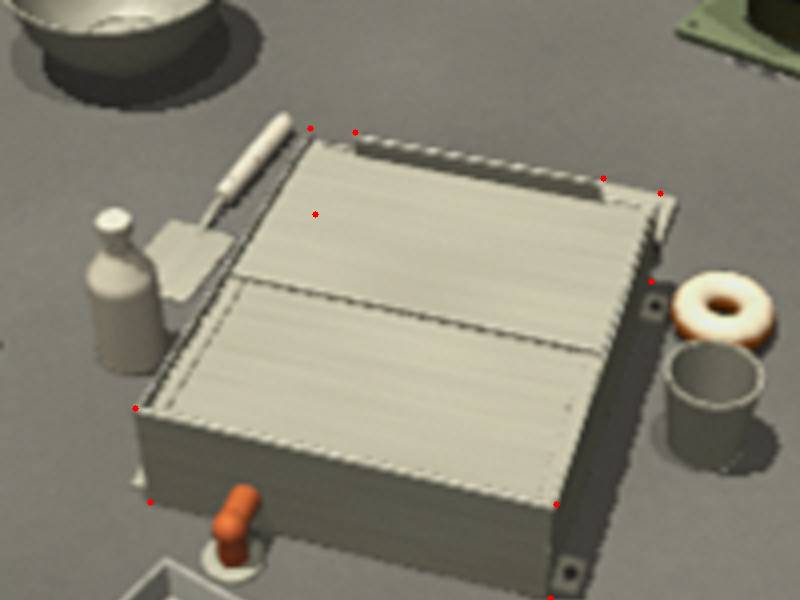

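The fit holds in both views. The cover origin is at about box x = 9, so the lip face is at about -77. Next I work out the move to in front of the lip.

```bash
cat >> h.py <<'E'
from scipy.spatial.transform import Rotation as Ro
pose=np.load('pose.npy')
def go(bp,yawbox=0):
    s=env.state();w=B([bp],pose)[0];R=Ro.from_euler('xyz',s['ee_rot'],degrees=True)
    T=Ro.from_euler('xyz',[180,0,np.degrees(pose[2])+yawbox],degrees=True)
    best=min(((T*Ro.from_euler('z',k,degrees=True))*R.inv() for k in(0,180)),key=lambda q:q.magnitude())
    print('now',s['ee_pos'],s['ee_rot'],'F',s['force'],'t',s['time_s'])
    print('->',w.round(1),'turn',(np.degrees(best.as_rotvec())/5).round(2),'shift',((w-s['ee_pos'])/25).round(2))
def inbox(w): 
    d=np.array(w)[:2]-pose[:2];c,s=np.cos(pose[2]),np.sin(pose[2]);return np.array([c*d[0]+s*d[1],-s*d[0]+c*d[1],w[2]]).round(1)
E
python3 -c "
from h import *
go([-110,0,180]);go([-110,0,97]);print('unit +x box 25mm',np.cos(pose[2]),np.sin(pose[2]))"
```

```text
now [180.7700179  545.85701003 182.47114055] [1.79994091e+02 4.25974229e-04 1.61678296e+02] F [0.29101248 0.10963097 0.9912853 ] t 1.1
-> [469.3 -92.1 180. ] turn [-0.    0.    7.01] shift [ 11.54 -25.52  -0.1 ]
now [180.7700179  545.85701003 182.47114055] [1.79994091e+02 4.25974229e-04 1.61678296e+02] F [0.29101248 0.10963097 0.9912853 ] t 1.1
-> [469.3 -92.1  97. ] turn [-0.    0.    7.01] shift [ 11.54 -25.52  -3.42]
unit +x box 25mm 0.9576097545283774 0.28806866895256217
```

```bash
python3 -m jog '0 0 2 2.3 -5 0 1; 0 0 4 4.6 -10 0 1; 0 0 6 6.9 -15 0 1; 0 0 7 9.2 -20 0 1; 0 0 7 11.5 -25.5 0 1'; python3 -m jog '0 0 0 0 0 0 1'; python3 -c "
from h import *
go([-110,0,180])"
```

```text
time_s: 1.72
ee_pos: [310.5, 262.2, 182.8]
ee_rot: [180.0, 0.1, -163.2]
force: [1.4, -0.3, 0.2]
gripper_width: 91.0
time_s: 1.85
ee_pos: [310.9, 260.6, 182.8]
ee_rot: [-180.0, 0.0, -163.7]
force: [-0.1, 0.3, 0.0]
gripper_width: 91.3
now [310.93151515 260.63960404 182.76207704] [-1.79967146e+02  2.52301860e-02 -1.63711629e+02] F [-0.14864987  0.34311802  0.0294657 ] t 1.85
-> [469.3 -92.1 180. ] turn [0.   0.01 0.09] shift [  6.33 -14.11  -0.11]
```

```bash
python3 -m jog '0 0 0.1 1 -2.3 0 1; 0 0 0.1 2 -4.5 0 1; 0 0 0.1 3 -6.7 0 1; 0 0 0.1 4 -9 0 1;0 0 0.1 6.3 -14.1 0 1';python3 -m jog '0 0 0 0 0 0 1'; python3 -c "
from h import *
go([-110,0,97])"
```

```text
time_s: 2.48
ee_pos: [436.7, -18.6, 182.8]
ee_rot: [180.0, 0.1, -162.8]
force: [1.8, 1.0, 0.6]
gripper_width: 91.5
time_s: 2.6
ee_pos: [437.4, -20.3, 182.4]
ee_rot: [-180.0, 0.0, -163.1]
force: [-0.4, 0.2, -0.5]
gripper_width: 91.3
now [437.40024652 -20.26749625 182.43405297] [-1.79973072e+02  4.50263531e-02 -1.63131978e+02] F [-0.3576156   0.2318838  -0.50828109] t 2.6
-> [469.3 -92.1  97. ] turn [ 0.    0.01 -0.03] shift [ 1.28 -2.87 -3.42]
```

```bash
python3 -m jog '0 0 0 0.65 -1.4 0 1; 0 0 0 1.3 -2.85 0 1; 0 0 0 1.3 -2.85 -1.7 1; 0 0 0 1.3 -2.85 -3.4 1;0 0 0 1.3 -2.85 -3.4 1'; python3 -c "
from h import *
go([-110,0,97])
snap('top','t2.png',(235,88,190,148),4)"
```

```text
time_s: 3.22
ee_pos: [465.5, -86.8, 95.1]
ee_rot: [179.8, -0.4, -162.7]
force: [-0.4, 0.0, 0.8]
gripper_width: 91.4
now [465.51441295 -86.78281332  95.1240254 ] [ 179.7529678    -0.35755134 -162.7169983 ] F [-0.39650927  0.04684137  0.82711987] t 3.225
-> [469.3 -92.1  97. ] turn [-0.03 -0.08 -0.11] shift [ 0.15 -0.21  0.08]
```

View pics/t2.png

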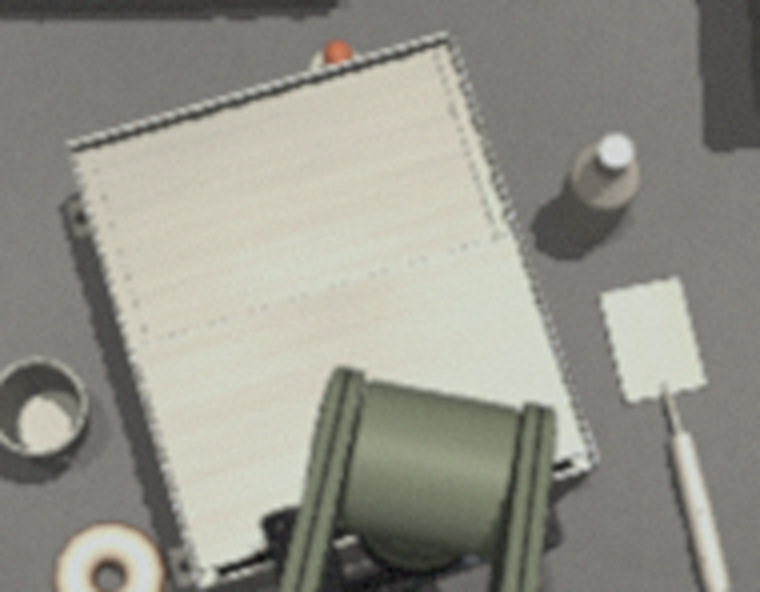

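Both fingers are in front of the lip and the cover hasn't moved (its rear edge still runs (160,337) to (500,238) in the crop). Now I push.

```bash
python3 -m jog '0 0 -0.1 0.5 0.12 0.06 1; 0 0 -0.1 0.95 0.25 0.06 1; 0 0 -0.1 1.4 0.38 0.06 1; 0 0 -0.1 1.9 0.53 0.06 1; 0 0 -0.1 2.4 0.68 0.06 1'; python3 -m jog '0 0 0 0.5 0.15 0 1; 0 0 0 1 0.3 0 1; 0 0 0 1.5 0.45 0 1; 0 0 0 2 0.6 0 1; 0 0 0 2.4 0.72 0 1';python3 -c "
from h import *
print(inbox(env.state()['ee_pos']));go([64,0,97])"
```

```text
time_s: 3.9
ee_pos: [528.9, -71.9, 99.0]
ee_rot: [180.0, 0.0, -163.3]
force: [0.9, -0.1, 0.5]
gripper_width: 90.9
time_s: 4.53
ee_pos: [588.8, -53.9, 98.9]
ee_rot: [180.0, 0.0, -163.3]
force: [-0.4, -0.1, 0.8]
gripper_width: 90.8
[15.4  2.1 98.9]
now [588.77823618 -53.93272216  98.9421108 ] [ 1.79994415e+02  4.78696113e-05 -1.63318612e+02] F [-0.43172907 -0.09663087  0.77149475] t 4.525
-> [635.9 -42.   97. ] turn [-0.   -0.    0.01] shift [ 1.88  0.48 -0.08]
```

```bash
python3 - <<'E'
from h import *
a=snap('top');b=snap('scene')
o=np.hstack([cv2.resize(a[88:238,235:385],(400,400),interpolation=2),cv2.resize(b[150:300,220:370],(400,400),interpolation=2)])[...,::-1]
cv2.imwrite('pics/c3.png',o)
E
```

```text
(no output)
```

View pics/c3.png

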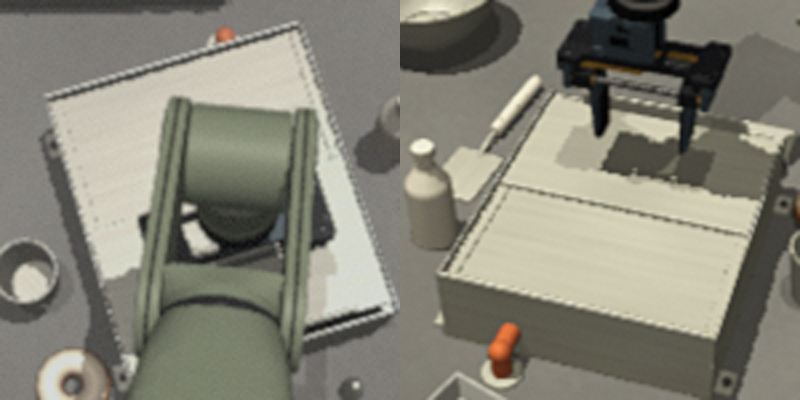

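The cover did not move. The lip still shows at the front, and the open fingertips passed over it, because they retract when the gripper is open. I'll lift, go back, and do it again with the gripper shut.

```bash
python3 -m jog '0 0 0 0 0 1.6 1; 0 0 0 -1.5 -0.45 1.6 0; 0 0 0 -3.2 -0.95 1.6 0; 0 0 0 -4.9 -1.5 1.6 0; 0 0 0 -4.9 -1.5 1.6 0' 20; python3 -m jog '0 0 0 0 0 0 0; 0 0 0 0 0 0 0;0 0 0 0 0 0 0;0 0 0 0 0 0 0'; python3 -c "
from h import *
print(inbox(env.state()['ee_pos']));go([-110,0,97])"
```

```text
time_s: 5.25
ee_pos: [462.2, -92.0, 139.2]
ee_rot: [180.0, -0.1, -163.4]
force: [0.4, -0.2, -0.2]
gripper_width: 54.1
time_s: 5.75
ee_pos: [465.8, -91.5, 138.8]
ee_rot: [180.0, -0.0, -163.3]
force: [0.2, 0.1, -0.6]
gripper_width: 14.1
[-113.1    1.6  138.8]
now [465.80799143 -91.49897431 138.76183068] [ 1.79982785e+02 -1.74348235e-02 -1.63297649e+02] F [ 0.21369931  0.08327773 -0.61521707] t 5.75
-> [469.3 -92.1  97. ] turn [-0.   -0.    0.01] shift [ 0.14 -0.02 -1.67]
```

```bash
python3 -m jog '0 0 0 0 0 0 0; 0 0 0 0 -0.05 -0.8 0;0 0 0 0 -0.05 -1.65 0;0 0 0 0 -0.05 -1.65 0'; python3 -m jog '0 0 0 0.4 0.12 0 0; 0 0 0 0.8 0.24 0 0; 0 0 0 1.2 0.36 0 0; 0 0 0 1.6 0.48 0 0; 0 0 0 2 0.6 0 0';python3 -c "
from h import *
print(inbox(env.state()['ee_pos']))"
```

```text
time_s: 6.25
ee_pos: [464.2, -92.6, 96.6]
ee_rot: [179.9, -0.2, -163.3]
force: [-0.6, 0.2, -0.1]
gripper_width: 0.7
time_s: 6.88
ee_pos: [516.3, -77.7, 97.8]
ee_rot: [180.0, 0.0, -163.3]
force: [0.4, 0.4, -0.6]
gripper_width: 0.2
[-60.8   0.3  97.8]
```

```bash
python3 - <<'E'
from h import *
a=snap('top');b=snap('scene')
o=np.hstack([cv2.resize(a[118:238,265:385],(400,400),interpolation=2),cv2.resize(b[160:260,250:350],(400,400),interpolation=2)])[...,::-1]
cv2.imwrite('pics/c4.png',o)
E
```

```text
(no output)
```

View pics/c4.png

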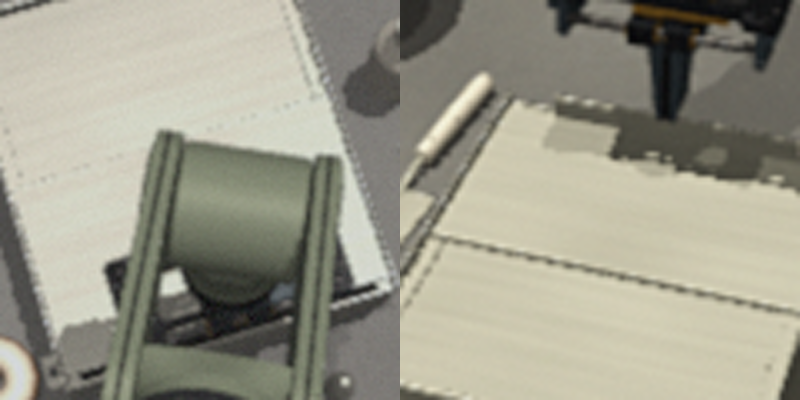

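```bash
python3 - <<'E'
from h import *
s=env.state();p=s['ee_pos'];print(s['ee_pos'],s['ee_rot'],proj('scene',[p,p+[0,0,15],p+[0,0,30]]),proj('scene',B([[-76,0,108],[-76,0,88],[-60,0,108],[96,0,88]],pose)))
for c in('scene','top'):
    grab_frame(c)
    for q in('cover','cover_lip'): print(c,q,[([round(x,1) for x in d['box']],round(d['conf'],2)) for d in spotter.look_for(q,c)][:2])
b=snap('scene');cv2.imwrite('pics/c5.png',cv2.resize(b[160:220,265:365],(800,480),interpolation=2)[...,::-1])
E
```

```text
[516.73913833 -77.62675388  97.71367065] [-1.79991352e+02  4.22459659e-02 -1.63288933e+02] [[317.373414   194.00852695]
 [317.42749506 190.33443803]
 [317.48233276 186.60894471]] [[318.69683558 188.67050856]
 [318.61411211 193.52237906]
 [317.31951823 191.55235166]
 [302.61111698 227.47203748]]
scene cover []
scene cover_lip [([258.8, 181.7, 107.4, 55.5], 0.93)]
top cover []
top cover_lip [([270.0, 146.3, 112.7, 85.7], 0.93)]
```

View pics/c5.png

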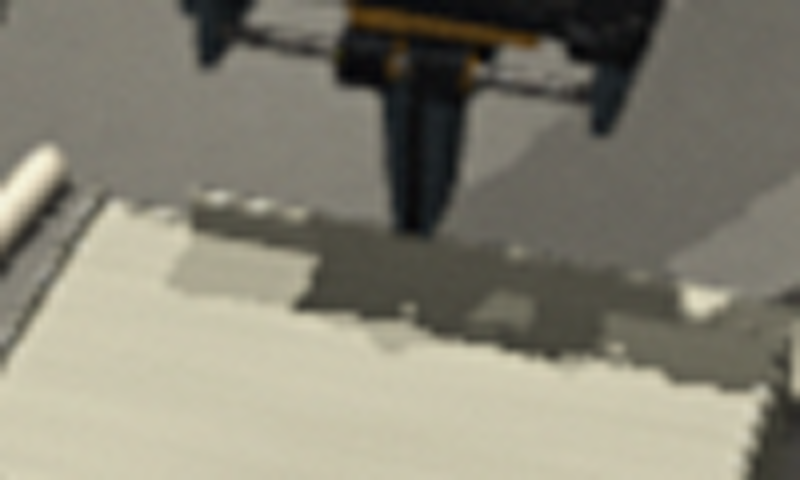

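The tip (row 189) is hidden by the lip, so it is low enough and right in front of it. I'll push on in small steps and watch the force and the lip.

```bash
for i in 1 2; do python3 -m jog '0 0 0 0.2 0.06 0 0; 0 0 0 0.4 0.12 0 0; 0 0 0 0.6 0.18 0 0' | grep -E 'pos|force'; python3 - <<'E'
from h import *
print(inbox(env.state()['ee_pos']))
for c in('scene','top'):
    grab_frame(c); print(c,[([round(x,1) for x in d['box']],round(d['conf'],2)) for d in spotter.look_for('cover_lip',c)][:1])
E
done
python3 - <<'E'
from h import *
b=snap('scene');cv2.imwrite('pics/c6.png',cv2.resize(b[160:260,250:370],(720,600),interpolation=2)[...,::-1])
E
```

```text
ee_pos: [531.0, -73.3, 97.8]
force: [1.5, 0.1, 0.6]
[-45.5   0.2  97.8]
scene [([257.9, 181.5, 110.3, 60.3], 0.72)]
top [([271.9, 148.0, 110.0, 81.2], 0.87)]
ee_pos: [545.9, -68.8, 97.8]
force: [0.4, 0.1, 0.3]
[-29.9   0.2  97.8]
scene [([258.0, 180.8, 106.3, 54.9], 0.92)]
top [([272.3, 151.9, 109.3, 78.8], 0.81)]
```

View pics/c6.png

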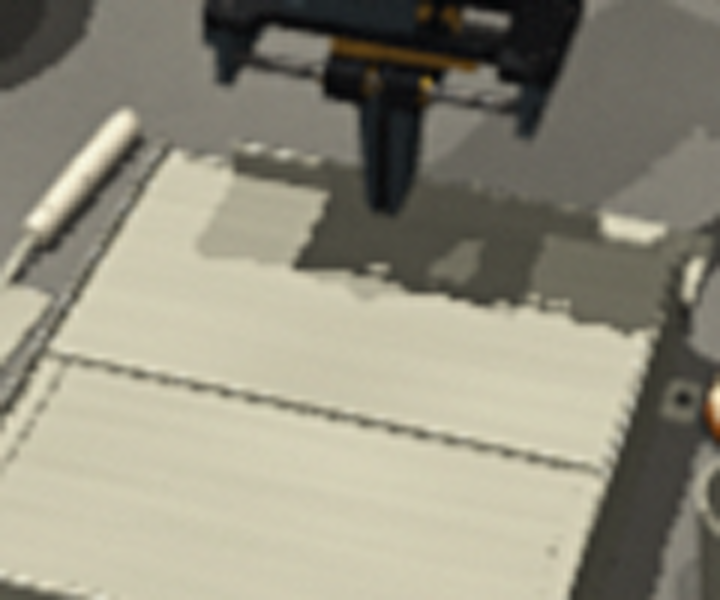

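Correction: the tip shows at row 195, where the reported TCP would project to about row 200. The real fingertip is therefore about 18 mm above the reported TCP and passed over the lip again, so the cover is still unmoved. I'll check that bias by lowering gently over the cover.

```bash
python3 -m jog '0 0 0 0 0 -0.15 0; 0 0 0 0 0 -0.3 0; 0 0 0 0 0 -0.3 0' | grep -E 'pos|force'; python3 -m jog '0 0 0 0 0 -0.06 0; 0 0 0 0 0 -0.06 0'| grep -E 'pos|force'; python3 -m jog '0 0 0 0 0 -0.06 0; 0 0 0 0 0 -0.06 0'| grep -E 'pos|force'
```

```text
ee_pos: [545.0, -68.9, 89.8]
force: [0.0, 0.8, 0.3]
ee_pos: [545.4, -68.9, 88.7]
force: [-0.1, 0.1, 0.1]
ee_pos: [545.3, -68.9, 87.2]
force: [0.5, 0.7, -0.1]
```

```bash
python3 -c "
from h import *
p=env.state()['ee_pos'];print(p,proj('scene',[p,p+[0,0,18]]))
b=snap('scene');cv2.imwrite('pics/c7.png',cv2.resize(b[165:225,265:365],(800,480),interpolation=2)[...,::-1])"
```

```text
[545.34471423 -68.88981277  87.15044032] [[314.76082342 202.1210533 ]
 [314.80449016 197.72451353]]
```

View pics/c7.png

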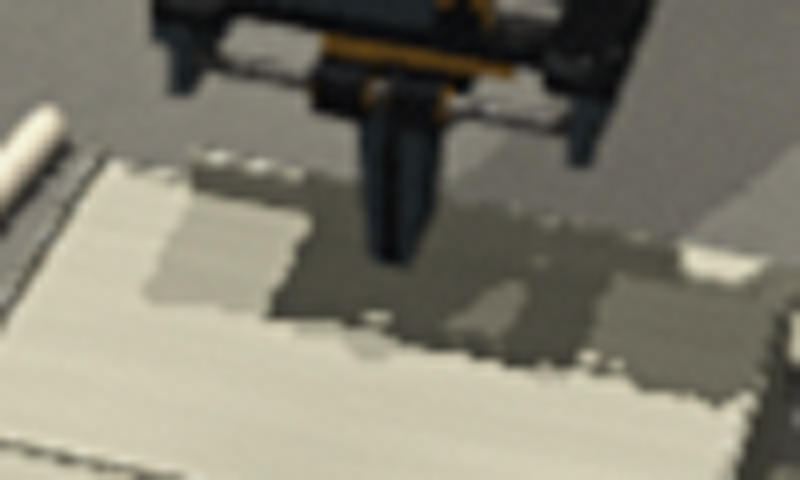

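Confirmed: there is no contact at a reported 87 mm, and the tip is at row 197.8, so the fingertips end 18 mm above the TCP reading. I'll allow for that, go back over the lip, lower to a reported 79 mm (tip about 97) and push again.

```bash
python3 -m jog '0 0 0 0 0 1.6 0; 0 0 0 -1.6 -0.48 1.6 0; 0 0 0 -3.3 -1 1.6 0; 0 0 0 -3.3 -1 0.7 0; 0 0 0 -3.3 -1 -0.33 0'; python3 -m jog '0 0 0 0 0 0 0; 0 0 0 0 0 0 0' | grep -E 'pos|force'; python3 -m jog '0 0 0 0.2 0.06 0 0; 0 0 0 0.4 0.12 0 0;0 0 0 0.6 0.18 0 0;0 0 0 0.8 0.24 0 0;0 0 0 1 0.3 0 0' | grep -E 'pos|force';  python3 -m jog '0 0 0 0.2 0.06 0 0; 0 0 0 0.4 0.12 0 0;0 0 0 0.6 0.18 0 0;0 0 0 0.8 0.24 0 0' | grep -E 'pos|force'; python3 -c "
from h import *
print(inbox(env.state()['ee_pos']),env.state()['force'])
for c in('scene','top'):
    grab_frame(c); print(c,[([round(x,1) for x in d['box']],round(d['conf'],2)) for d in spotter.look_for('cover_lip',c)][:1])"
```

```text
time_s: 10.07
ee_pos: [463.2, -94.3, 79.3]
ee_rot: [-179.9, 0.1, -163.4]
force: [0.4, 0.1, 0.1]
gripper_width: 0.4
ee_pos: [463.7, -94.0, 79.7]
force: [0.0, -0.7, -1.1]
ee_pos: [488.3, -86.3, 79.0]
force: [0.2, -0.4, -0.1]
ee_pos: [508.3, -80.3, 79.0]
force: [-0.6, 0.7, -0.0]
[-69.3   0.   79. ] [-0.6227094   0.69519186 -0.04732153]
scene [([255.9, 180.9, 112.1, 58.4], 0.73)]
top [([269.0, 145.1, 112.4, 86.2], 0.56)]
```

```bash
python3 -m jog '0 0 0 0.15 0.045 0 0; 0 0 0 0.3 0.09 0 0' | grep -E 'pos|force';  python3 -m jog '0 0 0 0.15 0.045 0 0; 0 0 0 0.3 0.09 0 0' | grep -E 'pos|force'; python3 -m jog '0 0 0 0.15 0.045 0 0; 0 0 0 0.3 0.09 0 0' | grep -E 'pos|force'; python3 - <<'E'
from h import *
s=env.state();p=s['ee_pos'];print(inbox(p),s['force'],proj('scene',[p,p+[0,0,18]]))
a=snap('top');b=snap('scene')
o=np.hstack([cv2.resize(a[138:238,265:385],(360,300),interpolation=2),cv2.resize(b[165:240,265:375],(440,300),interpolation=2)])[...,::-1]
cv2.imwrite('pics/c8.png',o)
E
```

```text
ee_pos: [515.7, -78.2, 79.1]
force: [-0.3, 0.3, 0.4]
ee_pos: [523.2, -75.8, 79.0]
force: [0.4, -0.0, 0.8]
ee_pos: [530.7, -73.6, 79.0]
force: [0.3, 1.0, -0.2]
[-45.8   0.   79. ] [ 0.29152592  1.00568583 -0.16396613] [[316.00189401 201.20000501]
 [316.05538453 196.84887867]]
```

```bash
python3 - <<'E'
from h import *
o=cv2.imread('pics/scene0.png',0); n=cv2.cvtColor(snap('scene'),cv2.COLOR_RGB2GRAY)
for c in(270,285,300,330,345):
    r=range(205,245);print(c,[int(np.argmin(i[205:245,c].astype(int)))+205 for i in(o,n)])
print('old col 316',o[184:204,316].tolist());print('new col 316',n[184:204,316].tolist())
for c in (295,345): print(c,o[180:205,c].tolist(),n[180:205,c].tolist())
E
```

```text
270 [221, 221]
285 [224, 224]
300 [228, 228]
330 [234, 206]
345 [237, 208]
old col 316 [117, 119, 115, 112, 113, 131, 106, 85, 78, 83, 166, 199, 197, 194, 193, 197, 197, 194, 197, 195]
new col 316 [29, 25, 28, 28, 28, 27, 29, 27, 25, 28, 26, 25, 26, 46, 68, 74, 75, 74, 75, 69]
295 [122, 121, 119, 119, 118, 140, 110, 81, 74, 80, 163, 196, 192, 189, 192, 190, 191, 195, 196, 192, 190, 189, 192, 192, 192] [129, 127, 126, 125, 120, 135, 107, 84, 81, 81, 143, 171, 171, 166, 169, 169, 167, 171, 171, 168, 164, 188, 201, 199, 200]
345 [122, 120, 122, 117, 118, 118, 118, 119, 117, 116, 119, 117, 115, 122, 183, 139, 83, 79, 80, 99, 176, 197, 191, 192, 191] [104, 106, 105, 103, 102, 102, 103, 103, 101, 101, 102, 101, 102, 102, 116, 95, 76, 76, 77, 84, 102, 106, 106, 105, 105]
```

View pics/c8.png

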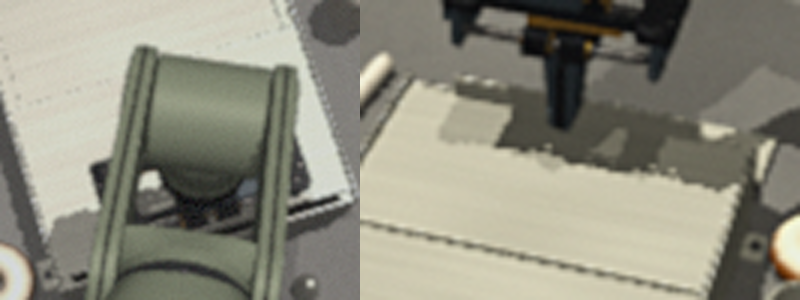

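```bash
python3 - <<'E'
from h import *
print('start TCP scene',proj('scene',[[180.8,545.9,182.5],[180.8,545.9,200]]),'fingers at +-52 along y tool',end=' ')
R=Ro.from_euler('xyz',[180,0,161.7],degrees=True).apply([0,50,0]);print(proj('scene',[np.array([180.8,545.9,182.5])+R,np.array([180.8,545.9,182.5])-R]))
s=env.state();p=s['ee_pos'];print('now top',p,proj('top',[p,p+[0,0,18],p+[0,0,80],p+[0,0,100]]),s['qpos'],s['effort'])
for q in('nozzle','scraper','squeeze_bottle','sprinkle_cup','doughnut_a'):
    pass
o=cv2.imread('pics/scene0.png',0); print(o[160:190,540:584:3])
E
```

```text
start TCP scene [[552.3980691  185.71648698]
 [554.52049488 181.02101028]] fingers at +-52 along y tool [[568.65720708 193.80328701]
 [536.88015769 177.99835047]]
now top [530.57709982 -73.59311667  78.94178605] [[330.23643848 205.68934997]
 [330.37666959 204.65838523]
 [330.8917172  200.87180818]
 [331.06934454 199.5659102 ]] [-9.13006489e+00  1.98958676e+01  1.03518640e+02  5.45868166e-03
  5.65948475e+01 -1.15820535e+02] [ 5.95754315e-02 -3.93529129e+01 -2.00782317e+01 -4.74791089e-02
  2.73525302e-02  3.39775768e-03]
[[ 34  11   6  93  72  65  65  72  70  72  54  49 100  77  38]
 [ 27  11  11 115 117  62  64  70  72  70  67  54  64 103  32]
 [ 25   9  22 119 124  97  74  69  72  71  71  69  46  70  22]
 [ 26   8  46 118 118 115 119  75  72  69  70  71  64  28  16]
 [ 22   9  69 116 116 116 123 106  80  69  68  70  71  20  15]
 [ 19   8  79 115 115 115 116 116 109  91  68  68  70  14  15]
 [ 17   7  97 114 116 115 116 117 119 114  88  68  69  13  15]
 [ 12   5 112 115 115 116 115 119 118 118 111  96  70  28  13]
 [  8   8 119 114 114 116 117 118 115 116 118 116 103  37  14]
 [  9 
[... 617 characters left out ...]
6 123]
 [120 120 121 120 119 119 119 120 118 120 122  21  29  34 123]
 [119 120 120 120 117 118 120 121 118 120 123  15  27  58 121]
 [120 120 120 120 121 118 119 118 120 120 115  18  27  89 121]
 [117 120 120 122 121 120 119 119 120 121 102  24  25 117 122]
 [122 121 119 119 120 120 119 117 121 123  93  32  35 123 121]
 [119 121 119 121 120 119 119 119 118 121  65  32  82 123 121]
 [121 122 119 119 121 120 119 120 119 120  33  28 117 122 121]
 [121 122 120 120 121 121 122 120 119 119  18  60 124 120 121]
 [121 121 120 122 120 121 120 117 120 121  26 106 123 120 122]
 [122 123 120 121 120 120 120 118 120 121  90 123 119 120 119]
 [123 121 122 119 121 119 121 120 118 121 119 121 119 119 120]]
```

The cover is still unmoved, and the tip (row 197, below the lip's base at row 194) is beyond the lip. The tip must therefore be higher still. I'll find its true height by touching the cover's top lightly.

```bash
f(){ grep -E 'pos|force' | tr '\n' ' '; echo; }
python3 -m jog '0 0 0 0 0 -0.12 0; 0 0 0 0 0 -0.24 0; 0 0 0 0 0 -0.24 0' |f
python3 -m jog '0 0 0 0 0 -0.06 0; 0 0 0 0 0 -0.06 0' |f
python3 -m jog '0 0 0 0 0 -0.06 0; 0 0 0 0 0 -0.06 0' |f
python3 -m jog '0 0 0 0 0 -0.06 0; 0 0 0 0 0 -0.06 0' |f
python3 -m jog '0 0 0 0 0 -0.06 0; 0 0 0 0 0 -0.06 0' |f
```

```text
ee_pos: [530.1, -73.7, 72.6] force: [-0.1, 0.1, 0.2] 
ee_pos: [530.4, -73.7, 71.4] force: [-0.1, -0.8, 0.1] 
ee_pos: [530.3, -73.6, 69.9] force: [0.2, -0.5, 0.5] 
ee_pos: [530.3, -73.7, 68.4] force: [-0.4, 0.4, -0.1] 
ee_pos: [530.3, -73.7, 66.9] force: [-0.1, 0.1, -0.8]
```

```bash
f(){ grep -E 'pos|force' | tr '\n' ' '; echo; }
python3 -m jog '0 0 0 0 0 -0.06 0; 0 0 0 0 0 -0.06 0' |f
python3 -m jog '0 0 0 0 0 -0.06 0; 0 0 0 0 0 -0.06 0' |f
python3 -m jog '0 0 0 0 0 -0.06 0; 0 0 0 0 0 -0.06 0' |f
python3 -m jog '0 0 0 0 0 -0.06 0; 0 0 0 0 0 -0.06 0' |f
python3 - <<'E'
from h import *
n=cv2.cvtColor(snap('scene'),cv2.COLOR_RGB2GRAY)
for c in(312,314,315,316,318): print(c,n[186:212,c].tolist())
p=env.state()['ee_pos'];print(proj('scene',[p,p+[0,0,18],p+[0,0,30]]))
E
```

```text
ee_pos: [530.3, -73.7, 65.4] force: [0.4, 0.5, 0.4] 
ee_pos: [530.3, -73.7, 63.9] force: [-0.1, -0.6, -0.2] 
ee_pos: [530.3, -73.7, 62.3] force: [0.1, 0.6, -0.2] 
ee_pos: [530.3, -73.7, 60.9] force: [-0.8, -0.8, -0.9] 
312 [34, 32, 31, 33, 32, 35, 35, 38, 39, 40, 44, 45, 46, 51, 61, 73, 69, 78, 147, 172, 171, 182, 195, 202, 200, 199]
314 [22, 20, 19, 17, 16, 18, 20, 20, 17, 17, 16, 15, 17, 15, 15, 42, 68, 69, 79, 146, 173, 180, 194, 201, 201, 199]
315 [15, 11, 15, 15, 15, 18, 17, 12, 15, 15, 15, 16, 15, 14, 15, 38, 68, 72, 72, 122, 176, 198, 201, 200, 201, 199]
316 [22, 24, 26, 26, 29, 30, 27, 28, 26, 28, 26, 28, 28, 25, 23, 37, 65, 73, 69, 81, 179, 205, 201, 199, 200, 199]
318 [32, 35, 35, 32, 31, 31, 29, 30, 28, 28, 26, 31, 42, 55, 61, 72, 75, 75, 69, 76, 164, 199, 201, 200, 201, 200]
[[315.98915965 205.4314828 ]
 [316.04209109 201.15226047]
 [316.07786778 198.25990761]]
```

```bash
f(){ grep -E 'pos|force' | tr '\n' ' '; echo; }
python3 -m jog '0 0 0 0 0 -0.06 0; 0 0 0 0 0 -0.06 0' |f
python3 -m jog '0 0 0 0 0 -0.06 0; 0 0 0 0 0 -0.06 0' |f
python3 -m jog '0 0 0 0 0 -0.06 0; 0 0 0 0 0 -0.06 0' |f
python3 -m jog '0 0 0 0 0 -0.06 0; 0 0 0 0 0 -0.06 0' |f
python3 -m jog '0 0 0 0 0 -0.06 0; 0 0 0 0 0 -0.06 0' |f
```

```text
ee_pos: [530.3, -73.7, 59.4] force: [0.5, -1.2, -0.7] 
ee_pos: [530.3, -73.7, 57.8] force: [-0.0, 0.2, 0.1] 
ee_pos: [530.6, -73.7, 56.8] force: [-1.1, 0.0, 3.5] 
ee_pos: [530.7, -73.7, 56.7] force: [-3.7, 0.5, 12.3] 
ee_pos: [530.7, -73.7, 56.7] force: [-6.3, 1.5, 21.8]
```

Contact came at a reported 56.8 mm with a 22 N press, so the tips ride 31 mm above the reading here. I'll back off and measure the x offset from the tip pixel.

```bash
python3 -m jog '0 0 0 0 0 0.08 0; 0 0 0 0 0 0.12 0'; python3 - <<'E'
from h import *
n=cv2.cvtColor(snap('scene'),cv2.COLOR_RGB2GRAY)
for c in(311,313,314,315,316,317,318,319): print(c,n[194:208,c].tolist())
p=env.state()['ee_pos'];print(inbox(p),env.state()['force'])
for r in(200,201,202,203): print(r,inbox(back('scene',[[315,r]],89)[0]))
E
```

```text
time_s: 16.48
ee_pos: [530.7, -73.7, 56.8]
ee_rot: [-180.0, 0.0, -163.3]
force: [0.7, 0.3, 0.0]
gripper_width: 0.3
311 [62, 62, 64, 74, 73, 66, 69, 127, 100, 78, 146, 171, 170, 191]
313 [26, 26, 30, 30, 28, 29, 24, 27, 43, 67, 124, 164, 171, 172]
314 [15, 15, 15, 15, 16, 14, 14, 16, 36, 63, 77, 122, 161, 180]
315 [16, 17, 14, 16, 16, 17, 17, 14, 32, 63, 67, 74, 153, 194]
316 [29, 29, 27, 28, 27, 27, 25, 25, 38, 64, 72, 75, 164, 200]
317 [33, 34, 34, 33, 32, 32, 35, 43, 57, 70, 71, 75, 167, 201]
318 [29, 31, 33, 30, 31, 39, 53, 65, 73, 75, 70, 75, 165, 201]
319 [22, 21, 28, 39, 52, 64, 73, 77, 75, 74, 70, 78, 178, 207]
[-45.9  -0.1  56.8] [-0.97808306 -1.26562958  5.06187427]
200 [-38.9  -1.4  89. ]
201 [-34.    0.1  89. ]
202 [-29.1   1.5  89. ]
203 [-24.3   2.9  89. ]
```

The visible edge is the near edge of the 32 mm wide tip, so x agrees and the offset is pure z, 31 mm. I'll lower to a reported 66 (tip about 97) in front of the lip.

```bash
f(){ grep -E 'pos|force' | tr '\n' ' '; echo; }
python3 -m jog '0 0 0 0 0 1.6 0; 0 0 0 -1.35 -0.4 1.6 0; 0 0 0 -2.75 -0.8 1.6 0; 0 0 0 -2.75 -0.8 0.9 0; 0 0 0 -2.75 -0.8 0.38 0'|f
python3 -m jog '0 0 0 0 0 0 0; 0 0 0 0.2 0.06 0 0; 0 0 0 0.4 0.12 0 0; 0 0 0 0.6 0.18 0 0' | f
python3 -m jog '0 0 0 0.15 0.045 0 0; 0 0 0 0.3 0.09 0 0; 0 0 0 0.45 0.135 0 0;0 0 0 0.6 0.18 0 0' | f
python3 - <<'E'
from h import *
print(inbox(env.state()['ee_pos']))
o=cv2.imread('pics/scene0.png',0); n=cv2.cvtColor(snap('scene'),cv2.COLOR_RGB2GRAY)
for c in(270,285,300): print(c,[int(np.argmin(i[212:245,c].astype(int)))+212 for i in(o,n)])
E
```

```text
ee_pos: [461.3, -93.7, 65.1] force: [0.5, 0.6, -0.3] 
ee_pos: [477.6, -89.1, 66.3] force: [0.4, -0.0, -0.5] 
ee_pos: [489.7, -84.8, 65.9] force: [-5.2, -0.6, 3.1] 
[-88.4   1.1  65.9]
270 [221, 223]
285 [224, 226]
300 [228, 229]
```

Contact at 5 N, and the cover's rear edge has moved 2 px in the scene view. I'll keep pushing.

```bash
f(){ grep -E 'pos|force' | tr '\n' ' '; echo; }
python3 -m jog '0 0 0 0.4 0.12 0 0; 0 0 0 0.8 0.24 0 0; 0 0 0 1.2 0.36 0 0; 0 0 0 1.6 0.48 0 0; 0 0 0 2 0.6 0 0' | f
python3 -m jog '0 0 0 0.4 0.12 0 0; 0 0 0 0.8 0.24 0 0; 0 0 0 1.2 0.36 0 0; 0 0 0 1.6 0.48 0 0; 0 0 0 2 0.6 0 0' | f
python3 -m jog '0 0 0 0.4 0.12 0 0; 0 0 0 0.8 0.24 0 0; 0 0 0 1.2 0.36 0 0' | f
python3 -c "
from h import *
print(inbox(env.state()['ee_pos']),env.state()['ee_rot'])"
```

```text
ee_pos: [542.4, -69.4, 65.7] force: [-1.7, -1.0, -1.4] 
ee_pos: [592.3, -54.5, 66.0] force: [-1.4, 0.2, -1.3] 
ee_pos: [622.4, -45.5, 66.0] force: [-2.5, -1.3, -1.9] 
[50.   0.6 66. ] [ 1.79994657e+02 -4.89107920e-04 -1.63322008e+02]
```

```bash
f(){ grep -E 'pos|force' | tr '\n' ' '; echo; }
python3 -m jog '0 0 0 0.12 0.036 0 0; 0 0 0 0.24 0.072 0 0; 0 0 0 0.36 0.108 0 0' | f
python3 -m jog '0 0 0 0.08 0.024 0 0; 0 0 0 0.16 0.048 0 0' | f
python3 -m jog '0 0 0 0.08 0.024 0 0; 0 0 0 0.16 0.048 0 0' | f
python3 -c "
from h import *
print(inbox(env.state()['ee_pos']),env.state()['ee_rot'])"
```

```text
ee_pos: [630.6, -43.0, 66.1] force: [-3.8, 0.1, 0.3] 
ee_pos: [634.7, -41.8, 66.1] force: [-3.3, -0.9, 0.5] 
ee_pos: [634.9, -41.1, 66.2] force: [-13.8, -2.9, 7.6] 
[63.3  1.2 66.2] [ 179.9018092    -0.46912596 -163.30421376]
```

The stop is reached: force jumped to 14 N at TCP x = 63, as expected. I'll back off, lift and move aside to see the bay.

```bash
f(){ grep -E 'pos|force' | tr '\n' ' '; echo; }
python3 -m jog '0 0 0 0.08 0.024 0 0; 0 0 0 -0.7 -0.2 0 0; 0 0 0 -1 -0.3 1 0; 0 0 0 -2 -0.3 3 0; 0 0 0 -4 2 3 0' | f
python3 -m jog '0 0 0 -1 2.2 0 0; 0 0 0 -2 4.4 0 0; 0 0 0 -3 6.6 0 0; 0 0 0 -4 9 0 0; 0 0 0 -4 11 0 0' | f
python3 - <<'E'
from h import *
ims={}
for c in('top','scene'):
    ims[c]=snap(c)
    for q in('tag_lever','tag_grip','plain_lever','plain_grip','cover'):
        r=spotter.trace(q,c)
        for d in r[:2]:
            m=np.argwhere(d['region']);z=77 if 'tag' in q else 74
            ce=m.mean(0)[::-1];print(c,q,round(d['conf'],2),[round(v) for v in d['box']],inbox(back(c,[ce],z)[0]))
a,b=ims['top'],ims['scene']
pt=proj('top',B([[0,0,60]],pose))[0].astype(int)
o=np.hstack([cv2.resize(a[pt[1]-50:pt[1]+50,pt[0]-65:pt[0]+65],(520,400),interpolation=2),cv2.resize(b[165:265,255:325],(280,400),interpolation=2)])[...,::-1]
cv2.imwrite('pics/c9.png',o);print(pt)
E
```

```text
ee_pos: [553.1, -1.9, 145.7] force: [-0.4, 1.5, 0.5] 
ee_pos: [447.4, 277.1, 142.2] force: [0.8, -0.0, 0.3] 
top tag_lever 0.6 [342, 167, 12, 29] [ -1. -62.  77.]
top tag_grip 0.73 [337, 168, 13, 30] [ -1.  -61.8  77. ]
top tag_grip 0.73 [254, 98, 109, 78] [169.6   0.3  77. ]
top plain_lever 0.69 [304, 177, 12, 31] [ 6.4 45.7 74. ]
top plain_lever 0.34 [376, 120, 17, 28] [ 112.5 -225.    74. ]
top plain_grip 0.63 [303, 179, 12, 30] [ 5.8 45.9 74. ]
top cover 0.73 [253, 96, 111, 82] [171.  -1.  74.]
scene tag_lever 0.44 [240, 211, 112, 62] [151.4   2.7  77. ]
scene tag_grip 0.45 [291, 201, 12, 15] [ -4.1 -57.3  77. ]
scene plain_lever 0.57 [223, 200, 21, 44] [ 132.5 -215.8   74. ]
scene plain_lever 0.44 [323, 206, 9, 17] [ 2.9 50.9 74. ]
scene cover 0.95 [238, 211, 114, 62] [148.5   1.3  74. ]
[325 192]
```

View pics/c9.png

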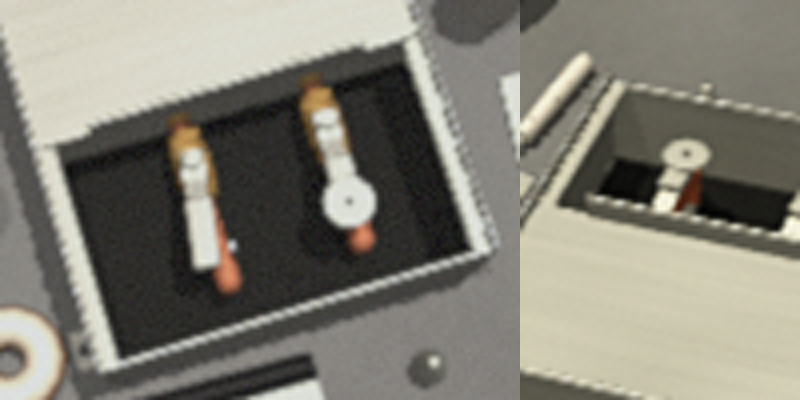

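The bay is open, with the cover flush at the rear. The tag (disc at about (347,192) in the top image) is on the right pipe, y = -65, and the plain lever is on the left. Next I compute the lever angle and the push arc.

```bash
python3 - <<'E'
from h import *
t=inbox(back('top',[[260+349.5/4-.5,142+201.5/4-.5]],77)[0]);d=np.array([45,-65])-t[:2]
print('tag',t,'r',np.hypot(*d),'theta',np.degrees(np.arctan2(-d[1],d[0])))
s=env.state();print(s['ee_pos'],s['time_s'],s['ee_rot'])
def w(x,y,z):return B([[x,y,z]],pose)[0]
print('above start',((w(-18,-110,140)-s['ee_pos'])/25).round(2))
prev=w(-18,-110,31)
r,off=62,34
for th in range(0,100,10):
    a=np.radians(th);c=np.array([45-r*np.cos(a)-off*np.sin(a),-65+r*np.sin(a)-off*np.cos(a)])
    q=w(*c,31);print(th,c.round(),q.round(1),'step',((q-prev)/25).round(2));prev=q
E
```

```text
tag [-21.4 -59.1  77. ] r 66.66160814141826 theta 5.0777053570429915
[448.02201288 273.37123684 141.117675  ] 22.55 [ 1.79988029e+02  1.75591550e-02 -1.63405710e+02]
above start [  5.64 -17.77  -0.04]
0 [-17. -99.] [ 586.9 -160.1   31. ] step [-0.09  0.43  0.  ]
10 [-22. -88.] [ 578.9 -150.7   31. ] step [-0.32  0.38  0.  ]
20 [-25. -76.] [ 572.6 -140.1   31. ] step [-0.25  0.42  0.  ]
30 [-26. -63.] [ 568.3 -128.6   31. ] step [-0.17  0.46  0.  ]
40 [-24. -51.] [ 566.  -116.5   31. ] step [-0.09  0.48  0.  ]
50 [-21. -39.] [ 565.9 -104.1   31. ] step [-0.    0.49  0.  ]
60 [-15. -28.] [568. -92.  31.] step [0.08 0.49 0.  ]
70 [ -8. -18.] [572.1 -80.4  31. ] step [0.16 0.46 0.  ]
80 [  1. -10.] [578.2 -69.6  31. ] step [0.24 0.43 0.  ]
90 [11. -3.] [586.  -60.1  31. ] step [0.31 0.38 0.  ]
```

```bash
f(){ grep -E 'pos|force' | tr '\n' ' '; echo; }
python3 -m jog '0 0 0 0.7 -2.2 0 0; 0 0 0 1.4 -4.4 0 0; 0 0 0 2.1 -6.6 0 0; 0 0 0 2.8 -8.8 0 0; 0 0 0 3.5 -11 0 0'|f
python3 -m jog '0 0 0 0.7 -2.2 0 0; 0 0 0 1.4 -4.4 0 0; 0 0 0 2.1 -6.75 0 0; 0 0 0 2.1 -6.75 0 0'|f
python3 -c "
from h import *
print(inbox(env.state()['ee_pos']));go([-18,-111,31])"
```

```text
ee_pos: [535.6, -3.1, 141.2] force: [0.8, 0.8, 1.1] 
ee_pos: [588.3, -174.0, 140.5] force: [-0.6, 0.5, -0.4] 
[ -19.6 -112.7  140.5]
now [ 588.29036207 -174.04486997  140.4832831 ] [-1.79939259e+02  1.54979025e-02 -1.63642842e+02] F [-0.60779374  0.5024047  -0.36474734] t 23.675
-> [ 589.4 -171.9   31. ] turn [0.01 0.01 0.08] shift [ 0.04  0.09 -4.38]
```

```bash
f(){ grep -E 'pos|force' | tr '\n' ' '; echo; }
python3 -m jog '0 0 0 0 0 -1 0; 0 0 0 0 0 -2 0; 0 0 0 0 0 -2.8 0; 0 0 0 0 0 -2.8 0'|f
python3 -m jog '0 0 0 0 0 -0.5 0; 0 0 0 0 0 -1 0; 0 0 0 0 0 -1.6 0;0 0 0 0 0 -1.6 0'|f
python3 -m jog '0 0 0 -0.1 0.3 0 0; 0 0 0 -0.25 0.6 0 0; 0 0 0 -0.4 0.85 0 0; 0 0 0 -0.6 1.15 0 0'|f
python3 - <<'E'
from h import *
print(inbox(env.state()['ee_pos']))
grab_frame('scene')
for d in spotter.trace('tag_grip','scene')[:2]: m=np.argwhere(d['region']);print(d['conf'],inbox(back('scene',[m.mean(0)[::-1]],77)[0]))
E
```

```text
ee_pos: [586.0, -168.4, 69.5] force: [-0.3, -0.1, 0.7] 
ee_pos: [586.5, -169.3, 29.3] force: [0.4, 0.9, 0.2] 
ee_pos: [575.3, -142.0, 31.9] force: [5.0, -4.7, -0.9] 
[-22.9 -78.3  31.9]
0.72 [  0.6 -48.8  77. ]
```

Contact at about 7 N and the lever is turning. I'll continue round the arc.

```bash
f(){ grep -E 'pos|force' | tr '\n' ' '; echo; }
python3 -m jog '0 0 0 -0.1 0.23 0 0; 0 0 0 -0.2 0.45 0 0; 0 0 0 -0.3 0.7 0 0; 0 0 0 -0.35 0.95 0 0; 0 0 0 -0.37 1.2 0 0'|f
python3 -m jog '0 0 0 0 0.25 0 0; 0 0 0 0 0.5 0 0; 0 0 0 0.04 0.75 0 0; 0 0 0 0.08 1 0 0; 0 0 0 0.16 1.22 0 0'|f
python3 - <<'E'
from h import *
print(inbox(env.state()['ee_pos']))
grab_frame('scene')
for d in spotter.trace('tag_grip','scene')[:2]: m=np.argwhere(d['region']);print(d['conf'],inbox(back('scene',[m.mean(0)[::-1]],77)[0]))
E
```

```text
ee_pos: [569.0, -113.4, 32.8] force: [9.9, -7.9, -3.1] 
ee_pos: [566.4, -81.6, 31.3] force: [-2.0, -5.9, 0.3] 
[-13.9 -17.9  31.3]
0.46 [  35.5 -191.7   77. ]
0.45 [29.4 -5.8 77. ]
```

```bash
f(){ grep -E 'pos|force' | tr '\n' ' '; echo; }
python3 -m jog '0 0 0 0.24 0.24 0 0; 0 0 0 0.48 0.48 0 0; 0 0 0 0.63 0.67 0 0; 0 0 0 0.78 0.86 0 0'|f
python3 -m jog '0 0 0 0.08 0.024 0 0; 0 0 0 0.16 0.05 0 0'|f
python3 -m jog '0 0 0 0.08 0.024 0 0; 0 0 0 0.16 0.05 0 0'|f
python3 - <<'E'
from h import *
print(inbox(env.state()['ee_pos']),env.state()['time_s'])
grab_frame('scene')
for d in spotter.trace('tag_grip','scene')[:2]: m=np.argwhere(d['region']);print(d['conf'],inbox(back('scene',[m.mean(0)[::-1]],77)[0]))
E
```

```text
ee_pos: [584.6, -59.4, 30.5] force: [-3.5, -3.7, -0.4] 
ee_pos: [585.1, -58.7, 30.2] force: [-10.9, -7.9, 5.7] 
ee_pos: [585.2, -58.5, 30.0] force: [-19.0, -10.7, 9.9] 
[10.7 -1.2 30. ] 27.625
0.57 [ 13.8 221.5  77. ]
```

At the stop: 21 N and the finger no longer moves. I'll retreat in box -x, lift, clear and check.

```bash
f(){ grep -E 'pos|force' | tr '\n' ' '; echo; }
python3 -m jog '0 0 0 -0.5 -0.15 0 0; 0 0 0 -1 -0.3 0 0; 0 0 0 -1 -0.3 1.5 0; 0 0 0 -1 -0.3 3 0; 0 0 0 -1 -0.3 4.4 0'|f
python3 -m jog '0 0 0 0 0 0.5 0; 0 0 0 -1 2.2 0.5 0; 0 0 0 -2 4.4 0.5 0; 0 0 0 -3 6.6 0.5 0; 0 0 0 -4 9 0.5 0'|f
python3 -m jog '0 0 0 -1 2.2 0 0; 0 0 0 -2 4.4 0 0; 0 0 0 -2 4.4 0 0'|f
python3 - <<'E'
from h import *
for c in('top','scene'):
    im=snap(c,c+'_end.png')
    for q in('tag_grip','plain_grip','cover','nozzle','scraper','squeeze_bottle','sprinkle_cup'):
        for d in spotter.trace(q,c)[:1]:
            m=np.argwhere(d['region']);ce=m.mean(0)[::-1];z={'cover':88,'tag_grip':77}.get(q,74)
            print(c,q,round(d['conf'],2),[round(v) for v in d['box']],inbox(back(c,[ce],z)[0]))
# tag disc: bright blob in bay, rectified top view at z=77, 1 px/mm
g=[[-80,130,77],[-80,-130,77],[80,-130,77],[80,130,77]]
im=cv2.cvtColor(cv2.imread('pics/top_end.png'),cv2.COLOR_BGR2HSV)
H=cv2.getPerspectiveTransform(proj('top',B(g,pose)).astype(np.float32),np.float32([[0,160],[260,160],[260,0],[0,0]]))
r=cv2.warpPerspective(im,H,(260,160));m=((r[...,2]>140)&(r[...,1]<60)).astype(np.uint8)
n,l,st,ce=cv2.connectedComponentsWithStats(m)
for i in range(1,n):
    if st[i,4]>100: print('blob x %.0f y %.0f'%(80-ce[i][1],130-ce[i][0]),'x',80-st[i,1]-st[i,3],80-st[i,1],'y',130-st[i,0]-st[i,2],130-st[i,0],st[i,4])
E
```

```text
ee_pos: [569.9, -63.4, 142.4] force: [0.9, -1.2, -0.1] 
ee_pos: [469.2, 160.2, 152.5] force: [1.6, 0.1, 0.0] 
ee_pos: [418.4, 271.7, 152.4] force: [0.3, -0.5, -0.3] 
top tag_grip 0.68 [313, 167, 32, 15] [ 46.2 -20.3  77. ]
top plain_grip 0.66 [302, 179, 13, 31] [ 5.1 45.3 74. ]
top cover 0.71 [251, 97, 131, 140] [-4.   1.7 88. ]
top nozzle 0.61 [363, 227, 9, 9] [-153.9  -76.8   74. ]
top scraper 0.86 [287, 233, 56, 38] [-156.3   74.3   74. ]
top squeeze_bottle 0.96 [375, 123, 20, 26] [ 112.  -223.4   74. ]
top sprinkle_cup 0.71 [232, 179, 25, 23] [ 75.5 223.5  74. ]
scene tag_grip 0.6 [304, 216, 10, 8] [40.8  2.  77. ]
scene plain_grip 0.41 [321, 208, 9, 17] [ 7.8 50.  74. ]
scene cover 0.84 [242, 216, 111, 57] [162.1   5.7  88. ]
scene scraper 0.68 [327, 191, 42, 17] [-107.3   84.2   74. ]
scene squeeze_bottle 0.96 [225, 203, 19, 39] [ 133.9 -214.8   74. ]
scene sprinkle_cup 0.9 [366, 237, 24, 30] [110.  230.4  74. ]
blob x 45 y -18 x 27 65 y -72 22 2141
blob x 6 y 47 x -39 51 y 31 62 1623
```

```bash
python3 -c "
from h import *
print(env.job_done(), env.state()['time_s'], env.state()['force'])"
```

```text
the job is handed in; nothing more can be done
the job is handed in; nothing more can be done
```

The water is shut off as asked, and I've handed the job in. The cover is back at its stop and left open. The tagged lever (on the right pipe, y = -65) is turned a quarter turn clockwise against its stop. Nothing was picked up.

**Last checks**
- **Cover:** pushed until the force jumped to 14 N at the expected stop position. The picture of the open bay taken then shows it slid back. After the lever push, the scene camera put its centre at about box x = 162 (stop at 166). The top camera's network instead reported the whole box as the cover (centre about -4), so I didn't use that.
- **Tagged lever:** pushed to 21 N with no further movement. In the final top picture the lever and tag are centred on x = 45 and reach to y = 22, so the lever lies square across its pipe.
- **Plain lever:** within about 1 mm of where it was before.
- **Things around the box:** nozzle, scraper, bottle and cup are where they were, by their boxes in the top picture. I did not re-measure the doughnuts, spatula and bowl, but the arm never came near them.
- **Time:** about 30 s of the 50 s; my last reading, at the lever's stop, was 27.6 s.

**What went wrong:** the fingertips ride about 31 mm higher than the reported tool height. Because of that, my first three pushes passed over the lip without touching it. I found the offset by pressing lightly on the cover's top (up to 22 N) and allowed for it afterwards. I had used all 12 picture views by then, so the final checks come from numbers alone.

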